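# Release a lens mount from its clamp and hold it up to the inspection camera

### The job

Release the pedestal clamp: turn its black T-grip clockwise (seen from above) until it clicks over its detent and reaches its stop, and only then lift the lens mount out of the seat. Show the lens to the inspection camera: upright in the air, the lens centred on the camera's line of sight, 90 mm in front of the camera's front end and facing it squarely. Finish while still holding it there, motionless, without touching the camera or disturbing the other things on the table.

Things in the scene. Friction and masses are not known exactly. Their poses are not given: they have to be found in the camera images.
- knob_grip (a point): Grip point of the clamp's black T-grip, on its upright axis, 82 mm above the table. Bar 44 mm long (x, turns with it), 12 mm thick (y), 69 to 94 mm above the table; under it a 38 mm disc (top at 70 mm) on a thin spindle. At the spindle's foot a flat steel fork, 18 to 24 mm above the table, reaches 106 mm along +x and turns with the grip; at the start it holds down the lens mount's foot.
- clamp_knob (a joint): Angle of the T-grip: 0 clamped (bar and fork point to the lens mount), 1.4 rad released (a stop, 80 degrees on). The value grows clockwise seen from above (negative about world z). An over-centre spring resists up to half-way (0.7 rad; at most about 0.15 N m), then snaps it on towards the stop, where it stays.
- seat (a point): Centre of the seat in which the lens mount stands: the top of the aluminium base plate, 8 mm above the table, inside a low steel ring (34 mm inside, 5 mm high). The plate is 175 x 64 x 8 mm, fixed to the table, long side along x of this point; the spindle's axis is 85 mm from the seat, along -x.
- lens_center (a point): Centre of the lens in the loose lens mount (about 130 g, 106 mm tall, lens in a black ring on a slim post with a round foot), 88 mm above its underside. x: optical axis (both ways alike), y: ring's width, z: up. Ring 35 mm wide (y), 12 mm thick (x), 70 to 106 mm above the underside: take its rim from above, fingers either side in y. Post below 12.6 mm thick; foot 31.6 mm wide, 9 mm high.
- camera_front (a point): Centre of the front end of the inspection camera's 39 mm black barrel, 190 mm above the table. The camera is fixed on a post with a foot of 75 x 85 mm. It looks level along -x of this point (towards the robot's side); x points back into the camera, y to the side, z up. The grey camera body behind the barrel is 46 mm high and wide.
- view_point (a point): Point on the camera's line of sight, 90 mm in front of the barrel's front end and 190 mm above the table: the lens centre is to be held here, with the lens's optical axis along this point's x.
- head: Bystander: detector head on a pedestal, 103 mm tall, black round head 32 x 61 mm; origin at its underside.
- objective: Bystander: microscope objective standing on the table, 28 mm in diameter, 52 mm tall; origin at its underside.
- post: Bystander: steel post standing on the table, 13 mm in diameter, 75 mm tall; origin at its underside.
- holder: Bystander: empty black post holder with a thumb screw, 32 x 42 mm, 44 mm tall; origin at its underside.
- key: Bystander: L-shaped hex key lying on the table, 33 x 85 x 5 mm; origin at its underside.
- fork: Bystander: small black fork clamp lying on the table, 26 x 52 x 8 mm; origin at its underside.
- lens: The same loose lens mount; origin at the centre of its underside, axes as for its lens centre.
- camera: The inspection camera with its stand; origin on the table straight below the barrel's front end, axes as for its front end.
Mind the look-alikes: they are no part of the job. Of the things that look like the lens, the middle-sized one is meant.

How it is judged:
By the outcome, as a careful person would: the job done as asked, in the order asked, and still so for the second after the job is handed in, while the arm keeps its last pose, push and grip.
It also fails if it takes over 51 s, if anything falls off the work surface, if the arm or the gripper's body presses on something with over 40 N, if the wrist force passes 120 N, or if a joint passes its speed limit or range.

### The arm

A 6-joint arm with a two-finger parallel gripper is mounted at the origin on a cart in front of the work surface, level with it; the furniture and walls round the work are solid. World frame = base frame: x ahead of the robot, y to its left, z up, the work surface at z = 0. Lengths are in mm, angles in rad, forces in N, time in s.
With the tool pointing down it reaches from about 275 to 1000 mm from the base axis. Payload 8.4 kg.
Tool frame: the origin (TCP) lies at the very end of the fingers, on their centre line; the grasp point (between the pads) lies 19 mm behind it (r.pinch_z is the distance from the TCP to the grasp point, in mm); z points along the fingers, y is the line along which they close (so a half turn about z gives the same grasp; the last joint's range is limited). The gripper opens to 85 mm and grips with 20 to 120 N. Pads are 22 mm wide; open, the fingers measure 114 mm over their backs; the gripper's body (76 mm by 85 mm) begins 54 mm behind the grasp point. The pads swing forward as they close: fully open they stand 13 mm farther back than shut.
Start: joints at [-1.248, 0.353, 1.633, -0, 1.155, -0.002], TCP at [199.448, -592.325, 231.281] pointing down, gripper open.
Joint ranges: [-2.63, 2.63], [-0.92, 2.1], [0.06, 2.66], [-1.3, 4.44], [0, 2.69], [-3.02, 3.02]. Speed limits (rad/s): [2.22, 2.22, 2.79, 3.14, 3.14, 3.14].

### API

Orientations are given as [roll, pitch, yaw] about the fixed x, y, z axes, in that order (R = Rz(yaw) Ry(pitch) Rx(roll)).
In Python, from rig import r gives the robot as it stands.
- The arm moves only by the tool carry_out, never from a script. Its argument "series" is a list of rows, each a list of 7 numbers: the turn, a rotation vector about the tool's x, y, z as a fraction of full scale, then the shift along the tool's x, y, z as a fraction of full scale, then the gripper command: -1 is fully open, 1 is shut, values between are in proportion. A call has 1 to 8 rows; each row is the pose to reach, as a shift and turn from the pose commanded when the call began, along the tool's axes at that moment, turning the shorter way round; what a row does not reach only later rows make up. Full scale, the value 1, is 0.25 m for a shift and pi rad for a turn. A row lasts 1/8 s, in which the tool goes at most 62.5 mm and 10.7 degrees, less where a joint would pass 70% of its speed; a pose out of reach is approached as far as the arm can. A call with a number of a shift or a turn outside -1 to 1 is refused whole. A call with a gripper value outside its range is refused whole. The fingers move at their own pace and stop on an object; "force" is the grip in N (left out, the last holds). Time passes only in rows, so rows that repeat a pose let the fingers close. It gives the time, the measured TCP pose, the force, the opening and the grip force at its end, in the units of the state.
- r.sense(): the state, without advancing time (a new reading comes with each control period).
- r.grab_frame(name): name is "side" or "top"; returns the picture (384x512x3 uint8, red, green, blue); there is no depth.
- r.get_calibration(name): a dict with "K" (3x3 intrinsics, pixels), "pose" (4x4, takes a point from camera to world coordinates). Camera axes: x right, y up, looking along -z (the intrinsics and any distortion apply to the point x, -y, -z); pixel columns grow to the right and rows downward; lengths in mm; the calibration is good to about 2 mm. A picture is of the moment at which its call begins. get_calibration takes no time and is no camera call.
- r.sign_off(): hands the job in; it is judged then, once.
Trained networks look in the newest picture that a camera, given by its name, has taken for a name from the list of things; names that differ only in an ending like _2 or _b are one class to them, and where a whole thing is asked for, a point or a joint stands for the part that bears it (a point fixed in the world has none). Each returns a list of dicts, best first, with "score" (0 to 1); they miss things now and then, are a little off and sometimes report something else, mostly with a low value. They report only what shows in the picture. A call takes as long as a camera call. They do not tell look-alikes from the thing itself.
- r.silhouettes(camera, label): "region" (384x512 bool, what is visible of it) and "position" ([row, column] in pixels, amid what is visible of it).
The state is a dict: "clock": time; "qpos": joint angles; "qvel": joint speeds; "joint_efforts": joint torques, N m; "eef_pos": TCP position; "tcp_rot": TCP orientation; "contact_force": force on the tool from outside, world axes, zero at the start; "wrist_torque": the same for the moment, N m; "opening": opening from 0.0 (shut) to 1.0 (fully open); "grasp_force": force on a finger pad.
Only numpy, scipy, OpenCV 4.12 (cv2) and the standard library are available. Lean on these libraries where they do the work, as an engineer would, in place of code of your own. Each camera call takes 0.05 s, during which the arm holds its last target. There are 200 camera calls.

## Working session

There is one attempt and no reset: what is moved stays moved. The work goes in short steps, Python scripts to look and compute and a tool call to move; the robot and the scene stay as the last step left them, time stands still between calls to the robot, and variables do not carry over. Pictures are saved under pics/ and viewed, at most 10 in all, crops included, and the job is handed in when it is done.

Besides the shell and the picture viewer there is one more tool, called after ">>>" as name(argument=value, ...) on one line, values as JSON. carry_out: Moves the arm, as the interface text tells. Its arguments: {"type":"object","properties":{"series":{"type":"array"},"force":{"type":"number"}},"required":["series"]}

```bash
mkdir -p pics; ls; cat > h.py <<'E'
import numpy as np, cv2
from rig import r
def cal(n):
    c=r.get_calibration(n); return np.array(c["K"]),np.array(c["pose"]),c
def ray(n,rc):
    K,P,_=cal(n); d=np.linalg.inv(K)@[rc[1],rc[0],1.]; d=P[:3,:3]@(d*[1,-1,-1]); return P[:3,3],d/np.linalg.norm(d)
def onz(n,rc,z):
    o,d=ray(n,rc); return o+d*(z-o[2])/d[2]
def tri(a,b):
    A=0;B=0
    for n,rc in (a,b):
        o,d=ray(n,rc); M=np.eye(3)-np.outer(d,d); A=A+M; B=B+M@o
    return np.linalg.solve(A,B)
def proj(n,p):
    K,P,_=cal(n); q=P[:3,:3].T@(np.array(p)-P[:3,3])*[1,-1,-1]; u=K@q; return (u[:2]/u[2])[::-1]
def save(n,f,box=None,s=1.5):
    im=r.grab_frame(n)[:,:,::-1]
    if box: im=im[box[0]:box[1],box[2]:box[3]]
    cv2.imwrite('pics/'+f,cv2.resize(im,None,fx=s,fy=s,interpolation=cv2.INTER_CUBIC))
E
python3 - <<'E'
from h import *
np.set_printoptions(suppress=True,precision=2)
for n in("side","top"):
    save(n,n+'1.png'); K,P,c=cal(n); print(n,K,P,c.keys())
    for l in("lens","clamp_knob","camera","head","objective","post","holder","key","fork"):
        for d in r.silhouettes(n,l):
            ys,xs=np.nonzero(d["region"]); print(l,round(d["score"],2),np.round(d["position"]),ys.min(),ys.max(),xs.min(),xs.max())
print(r.sense())
E
```

```text
pics
side [[420.19   0.   257.94]
 [  0.   420.19 194.8 ]
 [  0.     0.     1.  ]] [[   0.97    0.15   -0.22  343.8 ]
 [  -0.26    0.57   -0.78 -805.39]
 [   0.01    0.81    0.58  751.88]
 [   0.      0.      0.      1.  ]] dict_keys(['K', 'pose'])
lens 0.52 [239. 272.] 226 257 266 280
lens 0.16 [241. 299.] 221 257 262 310
clamp_knob 0.96 [241. 299.] 220 258 261 310
camera 0.58 [160. 339.] 140 215 315 357
head 0.66 [248. 303.] 220 258 253 321
head 0.55 [290. 221.] 273 313 218 227
objective 0.6 [200. 246.] 192 208 244 252
holder 0.58 [205. 280.] 195 215 277 287
key 0.67 [239. 272.] 226 256 266 279
fork 0.66 [264. 220.] 263 272 217 225
top [[408.47   0.   261.2 ]
 [  0.   408.47 187.57]
 [  0.     0.     1.  ]] [[  -0.03    0.98   -0.18  380.48]
 [  -1.     -0.03    0.     -2.58]
 [   0.      0.18    0.98 1263.03]
 [   0.      0.      0.      1.  ]] dict_keys(['K', 'pose'])
lens 0.64 [169. 283.] 159 192 274 286
lens 0.58 [194. 287.] 186 200 282 291
lens 0.57 [268. 176.] 256 273 167 187
clamp_knob 0.63 [174. 283.] 158 203 274 288
camera 0.77 [111. 230.] 86 133 217 245
camera 0.68 [169. 227.] 165 175 217 230
head 0.51 [239. 324.] 237 246 320 339
key 0.57 [147. 284.] 141 148 273 299
key 0.44 [200. 210.] 194 202 206 215
fork 0.43 [232. 290.] 227 241 282 297
fork 0.39 [181. 282.] 155 211 267 299
{'clock': 1.0, 'qpos': array([-1.25,  0.35,  1.63,  0.  ,  1.16, -0.  ]), 'qvel': array([-0., -0.,  0.,  0.,  0., -0.]), 'joint_efforts': array([ -0.  , -60.52, -34.24,  -0.  ,   0.  ,  -0.  ]), 'eef_pos': array([ 199.43, -592.32,  231.28]), 'tcp_rot': array([ 3.14, -0.  ,  0.32]), 'contact_force': array([-0.13, -0.56, -0.06]), 'wrist_torque': array([-0.03,  0.04, -0.  ]), 'grasp_force': 0.0, 'opening': 0.9987040086305841}
```

View pics/side1.png

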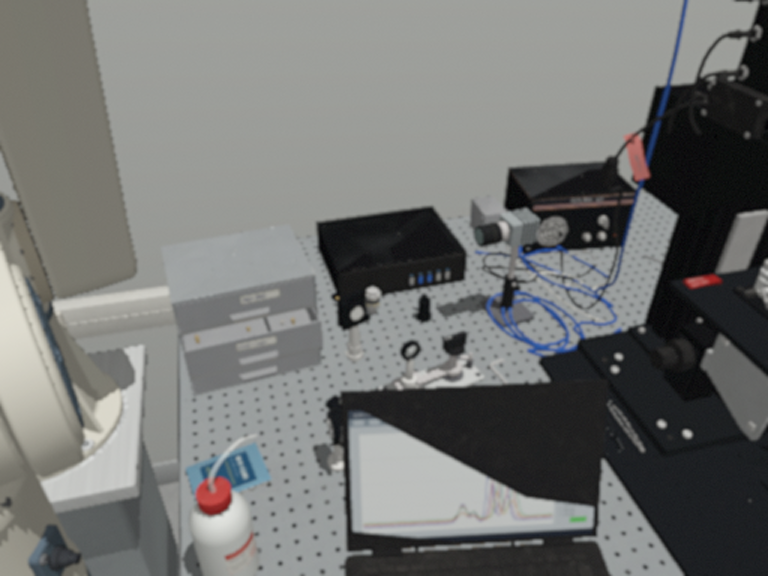

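View pics/top1.png

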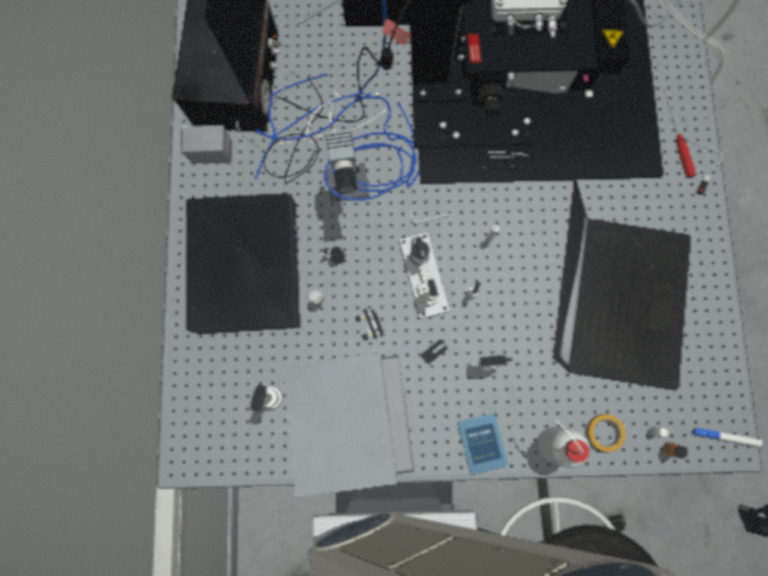

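The top view shows the base plate from (402,235) to (445,315) in 1.5x pixels, with the knob near (420,250) and a lens in the seat near (432,290). Other lens-like things are near (473,290) (small) and (265,397) (large). The camera is at (343,170), looking down the image. I'll confirm this with enlarged crops.

```bash
python3 - <<'E'
from h import *
a=r.grab_frame("top")[:,:,::-1]; b=r.grab_frame("side")[:,:,::-1]
z=lambda im,y,x,h,w,s:cv2.resize(im[y:y+h,x:x+w],None,fx=s,fy=s,interpolation=cv2.INTER_CUBIC)
A=z(a,145,255,80,80,5)
C=z(a,80,205,80,80,5)
B=z(b,200,220,50,100,4); B2=z(b,120,270,100,100,2)
c=np.zeros((600,800,3),np.uint8); c[:400,:400]=A; c[:400,400:]=C; c[400:,:400]=B; c[400:,400:600]=B2
c[400:,600:]=z(a,245,150,40,40,5)
cv2.imwrite('pics/crop1.png',c)
E
```

```text
(no output)
```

View pics/crop1.png

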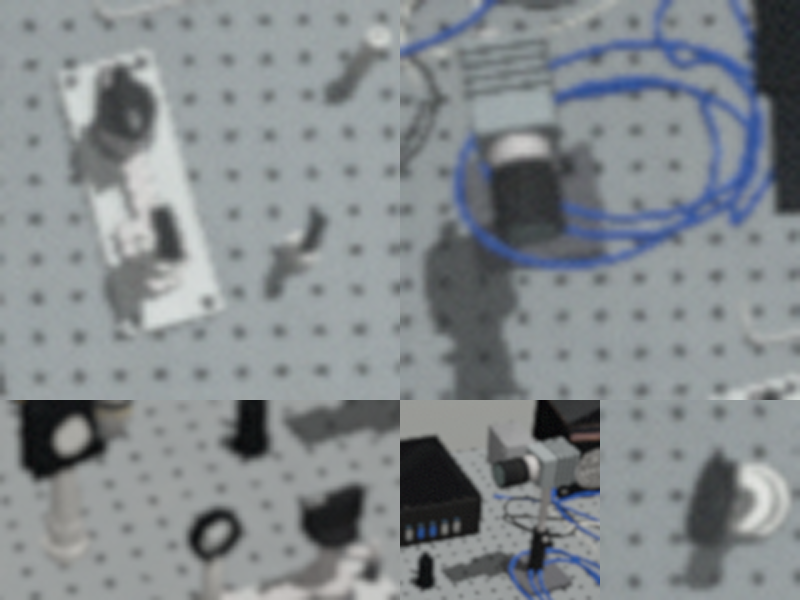

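Candidates in top-view pixels (column, row): the seat lens at (288,191), the small one near (316,191) and the large one near (175,268). The one in the seat, on the plate, is middle-sized and is held by the fork, so it is the one meant. Next I'll compute poses and check them with a wireframe overlay.

```bash
cat > ov.py <<'E'
from h import *
def T(yaw): c,s=np.cos(yaw),np.sin(yaw); return np.array([[c,-s,0],[s,c,0],[0,0,1]])
t=np.linspace(0,2*np.pi,25)
def draw(im,n,S,off,pts,col):
    q=np.array([(proj(n,p)[::-1]+.5-np.array(off))*S for p in pts]); cv2.polylines(im,[np.int32(np.round(q*8))],False,col,1,cv2.LINE_AA,3)
def box(c,yaw,x0,x1,y0,y1,z): return [np.array([c[0],c[1],0])+T(yaw)@np.array([x,y,z]) for x,y in((x0,y0),(x1,y0),(x1,y1),(x0,y1),(x0,y0))]
def circ(c,rad,z): return [np.array([c[0]+rad*np.cos(a),c[1]+rad*np.sin(a),z]) for a in t]
def vcirc(c,yaw,rad,z,dx=0): return [np.array([c[0],c[1],z])+T(yaw)@np.array([dx,rad*np.cos(a),rad*np.sin(a)]) for a in t]
E
python3 - <<'E'
from ov import *
np.set_printoptions(suppress=True,precision=1)
cs=[onz("top",(145+y/5-.5,255+x/5-.5),8) for x,y in((57,75),(150,50),(228,305),(140,333))]
cs=np.array(cs)[:,:2];print(cs, [np.linalg.norm(cs[i]-cs[i-1]) for i in range(4)])
pc=cs.mean(0); ax=(cs[2]+cs[3]-cs[0]-cs[1]);print(pc,np.arctan2(ax[1],ax[0]))
print("lens",tri(("top",(145+232/5-.5,255+165/5-.5)),("side",(200+135/4-.5,220+215/4-.5))))
print("lens@96",onz("top",(145+232/5-.5,255+165/5-.5),96))
print("knob",tri(("top",(145+98/5-.5,255+128/5-.5)),("side",(200+112/4-.5,220+333/4-.5))))
print("camf",tri(("top",(127,230)),("side",(155,326))), onz("top",(127,230),205))
for rc in((80+155/5,205+90/5),(80+235/5,205+97/5),(80+155/5,205+155/5),(80+235/5,205+162/5)):print(onz("top",rc,190))
E
```

```text
[[ 702.9  -26.1]
 [ 717.7  -85.6]
 [ 553.3 -128. ]
 [ 537.3  -72.9]] [np.float64(172.067008915644), np.float64(61.26160532322705), np.float64(169.755025446022), np.float64(57.44119235737259)]
[627.8 -78.1] -2.8777102532625736
lens [583.1 -84.3  94.2]
lens@96 [584.8 -84.5  96. ]
knob [666.3 -66.1  79.8]
camf [759.6  70.9 192.2] [745.4  72.2 205. ]
[797.4  92.1 190. ]
[751.   88.7 190. ]
[796.5  56.1 190. ]
[750.1  53.  190. ]
```

```bash
cat > ov2.py <<'E'
from ov import *
def overlay(f,pc,py,kx,sx,lens,ly,cam,cy,kang=0,imgs=None):
    a=r.grab_frame("top")[:,:,::-1].copy(); b=r.grab_frame("side")[:,:,::-1].copy()
    kn=np.array([pc[0],pc[1]])+(T(py)@[kx,0,0])[:2]
    out=np.zeros((600,800,3),np.uint8)
    for n,im,off,w,h,S,pos in (("top",a,(260,145),60,60,6.6,(0,0)),("side",b,(250,205),80,50,5,(400,0)),("top",a,(205,80),50,50,6,(0,300)),("side",b,(310,130),60,50,6,(400,300))):
        z=cv2.resize(im[off[1]:off[1]+h,off[0]:off[0]+w],None,fx=S,fy=S,interpolation=cv2.INTER_CUBIC)
        draw(z,n,S,off,box(pc,py,-87.5,87.5,-32,32,8),(0,255,0))
        draw(z,n,S,off,circ(kn,19,70),(255,255,0)); draw(z,n,S,off,box(kn,py-kang,-22,22,-6,6,94),(255,0,255))
        for d in(-6,6): draw(z,n,S,off,vcirc(lens,ly,17.5,lens[2],d),(0,0,255))
        for d in(0,45): draw(z,n,S,off,vcirc(cam,cy,19.5,190,d),(0,255,255))
        z=z[:300,:400]; out[pos[1]:pos[1]+z.shape[0],pos[0]:pos[0]+z.shape[1]]=z
    cv2.imwrite('pics/'+f,out); print(kn)
E
python3 - <<'E'
from ov2 import *
overlay('ov1.png',(627.8,-78.1),-2.885,-42.5,42.5,(584,-85,96),0.26+1.571-.4,(756,71.5),0.07)
E
```

```text
[668.90856398 -67.31408478]
```

View pics/ov1.png

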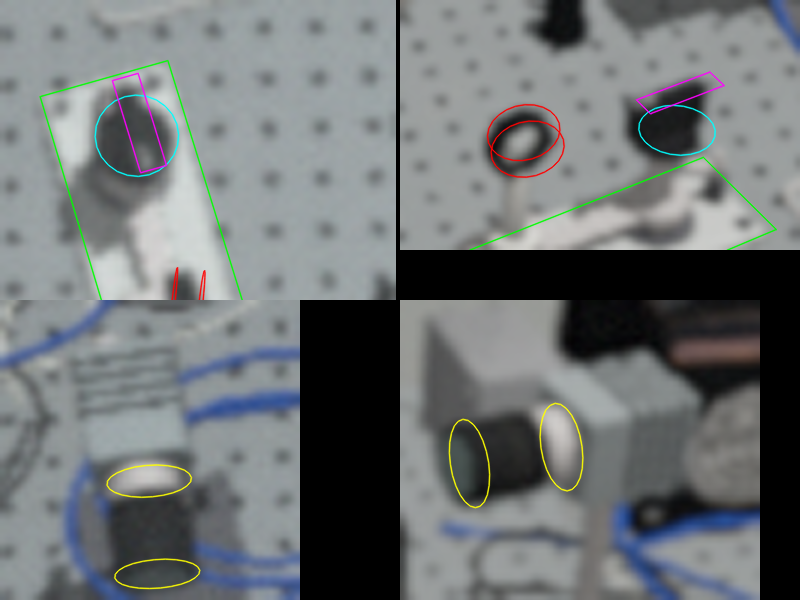

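The fit is good to a few mm. The lens and knob triangulate well: knob about (665.5,-66.5), lens about (583.5,-84.5), camera front about (756,73). I'll start moving, up and over.

```bash
cat > mv.py <<'E'
from h import *
from scipy.spatial.transform import Rotation as R
def rel(p,yaw,s=None):
    s=s or r.sense(); A=R.from_euler('xyz',s["tcp_rot"]); B=R.from_euler('xyz',[np.pi,0,yaw])
    sh=A.inv().apply(np.array(p)-s["eef_pos"])/250; tu=(A.inv()*B).as_rotvec()/np.pi
    print("turn",np.round(tu,4),"shift",np.round(sh,4),"dist",np.linalg.norm(sh)*250,"deg",np.linalg.norm(tu)*180)
E
python3 - <<'E'
from mv import *
for p in((199.4,-592.3,400),(340,-430,400),(500,-250,400),(665.5,-66.5,250)): rel(p,.256)
E
```

```text
turn [-0.      0.      0.0219] shift [-1.000e-04 -2.000e-04 -6.749e-01] dist 168.7299055240474 deg 3.940454853356597
turn [-0.      0.      0.0219] shift [ 0.74   -0.436  -0.6749] dist 273.0955924624458 deg 3.940454853356597
turn [-0.      0.      0.0219] shift [ 1.5763 -0.9141 -0.6749] dist 485.80123870524176 deg 3.940454853356597
turn [-0.      0.      0.0219] shift [ 2.438  -1.3985 -0.0749] dist 702.9015274085695 deg 3.940454853356597
```

>>> carry_out(series=[[0,0,0,0,0,-0.6,-1],[0,0,0.022,0,0,-0.675,-1],[0,0,0.022,0.24,-0.14,-0.675,-1],[0,0,0.022,0.48,-0.28,-0.675,-1],[0,0,0.022,0.74,-0.436,-0.675,-1],[0,0,0.022,0.95,-0.55,-0.675,-1],[0,0,0.022,0.95,-0.55,-0.675,-1]])

```text
clock: 2.08
eef_pos: [382.1, -384.0, 400.4]
tcp_rot: [3.141, -0.001, 0.257]
contact_force: [-0.4, -0.3, -0.7]
opening: 1.003
grasp_force: 0.0
```

```bash
python3 - <<'E'
from mv import *
print(r.sense()["eef_pos"])
for p in((560,-180,380),(665.5,-66.5,250)): rel(p,.256)
E
```

```text
[ 382.14907036 -383.97227352  400.40382816]
turn [ 0.0001 -0.0002  0.0004] shift [ 0.8956 -0.6079  0.0821] dist 271.3889418208194 deg 0.09202355962621124
turn [ 0.0001 -0.0002  0.0004] shift [ 1.4189 -0.9397  0.6024] dist 451.32882171130154 deg 0.09202355962621124
```

>>> carry_out(series=[[0,0,0,0.2,-0.13,0,-1],[0,0,0,0.4,-0.26,0,-1],[0,0,0,0.6,-0.4,0.02,-1],[0,0,0,0.8,-0.53,0.05,-1],[0,0,0,0.99,-0.66,0.1,-1],[0,0,0,0.99,-0.66,0.1,-1]])

```text
clock: 2.82
eef_pos: [579.9, -160.8, 373.5]
tcp_rot: [-3.14, 0.001, 0.26]
contact_force: [-0.3, 0.2, 0.1]
opening: 0.999
grasp_force: 0.0
```

```bash
python3 - <<'E'
from mv import *
for p in((665.5,-66.5,200),): rel(p,.256)
E
```

```text
turn [-0.0006  0.0004  0.0012] shift [ 0.4288 -0.275   0.6938] dist 215.1821641130397 deg 0.2560899685661662
```

>>> carry_out(series=[[0,0,0,0.14,-0.1,0,-1],[0,0,0,0.29,-0.19,0.1,-1],[0,0,0,0.429,-0.275,0.3,-1],[0,0,0.001,0.429,-0.275,0.5,-1],[0,0,0.001,0.429,-0.275,0.8,-0.2],[0,0,0.001,0.429,-0.275,0.8,-0.2],[0,0,0.001,0.429,-0.275,0.8,-0.2]])

```text
clock: 3.7
eef_pos: [665.0, -71.1, 175.9]
tcp_rot: [3.141, 0.0, 0.252]
contact_force: [-0.0, 0.6, 1.4]
opening: 0.602
grasp_force: 0.0
```

```bash
python3 - <<'E'
from mv import *
save("side",'s2.png',(190,270,230,340),7)
s=r.sense();print(s["eef_pos"],s["tcp_rot"],proj("side",s["eef_pos"]),proj("side",(665.5,-66.5,94)))
for p in((665.5,-66.5,75),): rel(p,.256)
E
```

```text
[665.94905586 -71.06195686 177.35216718] [ 3.14056531e+00 -2.46889553e-03  2.51955600e-01] [196.50967815 307.49738161] [222.95216795 304.0841294 ]
turn [ 0.0003 -0.0008 -0.0013] shift [ 0.0018 -0.0185  0.4094] dist 102.45476673677722 deg 0.277859760470687
```

View pics/s2.png

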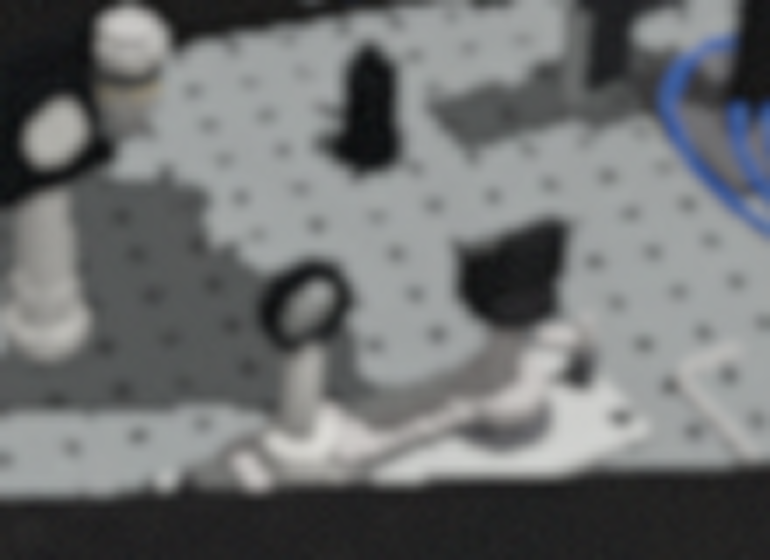

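The bar top is at about (303.5,223.5) against a predicted (304.1,223), so the estimate holds. I'll descend and grip lightly.

>>> carry_out(series=[[0,0,-0.001,0.002,-0.0185,0.1,-0.3],[0,0,-0.001,0.002,-0.0185,0.22,-0.3],[0,0,-0.001,0.002,-0.0185,0.33,-0.3],[0,0,-0.001,0.002,-0.0185,0.409,-0.3],[0,0,-0.001,0.002,-0.0185,0.409,-0.3],[0,0,-0.001,0.002,-0.0185,0.409,-0.3]])

```text
clock: 4.5
eef_pos: [665.2, -66.0, 74.4]
tcp_rot: [3.141, -0.002, 0.256]
contact_force: [-0.2, 0.8, 0.4]
opening: 0.651
grasp_force: 0.0
```

>>> carry_out(series=[[0,0,0,0,0,0,0.3],[0,0,0,0,0,0,0.6],[0,0,0,0,0,0,0.8],[0,0,0,0,0,0,1],[0,0,0,0,0,0,1],[0,0,0,0,0,0,1]], force=40)

```text
clock: 5.25
eef_pos: [664.5, -66.0, 73.5]
tcp_rot: [3.141, -0.001, 0.255]
contact_force: [-1.4, -1.4, 6.6]
opening: 0.131
grasp_force: 39.7
```

```bash
python3 - <<'E'
from mv import *
print(r.sense())
E
```

```text
{'clock': 5.25, 'qpos': array([-1.01250571e-01,  5.86532902e-01,  1.64890466e+00, -6.68692775e-05,
        9.05144025e-01,  1.21466475e+00]), 'qvel': array([-0.0015078 , -0.00080188,  0.00310616,  0.00063837,  0.0001126 ,
        0.0010689 ]), 'joint_efforts': array([  1.79244395, -66.50146723, -26.70164824,   0.20195862,
        -0.28014427,  -0.50689884]), 'eef_pos': array([664.50735117, -66.02300706,  73.53023826]), 'tcp_rot': array([ 3.14119081e+00, -9.29273833e-04,  2.54922459e-01]), 'contact_force': array([-1.37196221, -1.40586379,  6.57064798]), 'wrist_torque': array([-0.2995644 ,  0.19729155, -0.52740304]), 'grasp_force': 39.66229319572449, 'opening': 0.1311333372994212}
```

>>> carry_out(series=[[0,0,0.04,0,0,0,1],[0,0,0.08,0,0,0,1],[0,0,0.12,0,0,0,1],[0,0,0.16,0,0,0,1],[0,0,0.2,0,0,0,1],[0,0,0.24,0,0,0,1]])

```text
clock: 6.0
eef_pos: [664.4, -66.4, 73.5]
tcp_rot: [3.141, -0.001, -0.502]
contact_force: [-1.6, -3.4, 5.9]
opening: 0.13
grasp_force: 39.1
```

>>> carry_out(series=[[0,0,0.04,0,0,0,1],[0,0,0.08,0,0,0,1],[0,0,0.12,0,0,0,1],[0,0,0.16,0,0,0,1],[0,0,0.2,0,0,0,1],[0,0,0.212,0,0,0,1],[0,0,0.212,0,0,0,1],[0,0,0.212,0,0,0,1]])

```text
clock: 7.0
eef_pos: [664.3, -66.5, 73.5]
tcp_rot: [-3.142, -0.001, -1.164]
contact_force: [-1.8, -4.1, 7.0]
opening: 0.128
grasp_force: 39.2
```

```bash
python3 - <<'E'
from mv import *
s=r.sense();print(s["tcp_rot"],s["wrist_torque"],s["contact_force"],s["eef_pos"],s["qpos"])
E
```

```text
[-3.14158532e+00 -1.23611708e-03 -1.16388335e+00] [-0.64838109  0.34221348  0.01184438] [-1.8073998  -4.08526128  7.02672554] [664.27292351 -66.54977883  73.4907624 ] [-1.01545642e-01  5.86529229e-01  1.64902368e+00 -1.36797237e-03
  9.05432009e-01  2.63397822e+00]
```

>>> carry_out(series=[[0,0,0.012,0,0,0,1],[0,0,0.024,0,0,0,1],[0,0,0.024,0,0,0,1]])

```text
clock: 7.38
eef_pos: [664.4, -66.7, 73.6]
tcp_rot: [3.141, -0.002, -1.237]
contact_force: [-2.4, -4.5, 6.6]
opening: 0.136
grasp_force: 60.7
```

```bash
python3 - <<'E'
from mv import *
s=r.sense();print(s["tcp_rot"],s["wrist_torque"],s["contact_force"])
E
```

```text
[ 3.14142946e+00 -2.17582729e-03 -1.23668093e+00] [-0.67698189  0.36630797  1.51244496] [-2.39138078 -4.54496765  6.5805981 ]
```

The torque rose to 1.5 N m, so it is at the stop. I'll ease off, release and rise.

>>> carry_out(series=[[0,0,-0.02,0,0,0,1],[0,0,-0.02,0,0,0,0.4],[0,0,-0.02,0,0,0,-0.2],[0,0,-0.02,0,0,0,-0.2],[0,0,-0.02,0,0,-0.15,-0.2],[0,0,-0.02,0,0,-0.35,-0.2],[0,0,-0.02,0,0,-0.55,-0.2],[0,0,-0.02,0,0,-0.7,-0.2]])

```text
clock: 8.38
eef_pos: [664.5, -65.6, 250.2]
tcp_rot: [-3.14, -0.001, -1.177]
contact_force: [0.6, -0.0, -0.6]
opening: 0.595
grasp_force: 0.0
```

```bash
python3 - <<'E'
from mv import *
s=r.sense();print(s["eef_pos"],s["tcp_rot"])
a=r.grab_frame("top")[:,:,::-1]; b=r.grab_frame("side")[:,:,::-1]
for n in("side","top"):
  for l in("lens","clamp_knob"):
    for d in r.silhouettes(n,l):
        ys,xs=np.nonzero(d["region"])
        if 250<xs.mean()<320 and 150<ys.mean()<260:
            pts=np.c_[xs,ys].astype(float); print(n,l,round(d["score"],2),pts.mean(0),len(xs),cv2.minAreaRect(pts.astype(np.float32)),xs.min(),xs.max(),ys.min(),ys.max())
z=lambda im,y,x,h,w,s:cv2.resize(im[y:y+h,x:x+w],None,fx=s,fy=s,interpolation=cv2.INTER_CUBIC)
c=np.hstack([z(a,155,260,50,50,8),z(b,215,255,50,50,8)]);cv2.imwrite('pics/c3.png',c)
E
```

```text
[664.50005132 -65.64963493 250.21114956] [-3.13990176e+00 -7.35160611e-04 -1.17730780e+00]
side lens 0.62 [272.30392157 240.82679739] 306 ((272.5, 241.5), (31.0, 13.0), 90.0) 266 279 226 257
side clamp_knob 0.95 [295.96656051 233.48407643] 628 ((295.67669677734375, 230.72874450683594), (39.466163635253906, 25.961828231811523), 47.121097564697266) 275 310 219 250
```

View pics/c3.png

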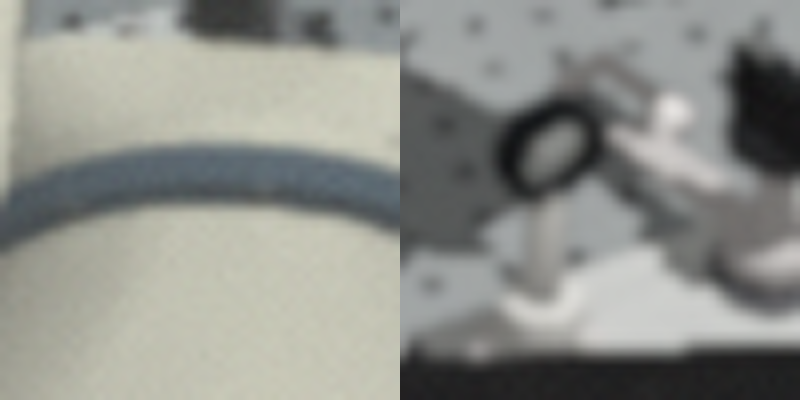

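```bash
cat > fit.py <<'E'
from ov import *
from scipy.optimize import minimize
def sil(n,c,ly,S,off,w,h):
    pts=[]
    for d in(-6,6):
        pts+=[(proj(n,p)[::-1]+.5-np.array(off))*S for p in vcirc(c,ly,17.5,c[2],d)]
    m=np.zeros((int(h*S),int(w*S)),np.uint8); cv2.fillPoly(m,[np.int32(cv2.convexHull(np.float32(pts)))],1); return m
E
python3 - <<'E'
from fit import *
c=cv2.imread('pics/c3.png',0); side=c[:,400:]
t=cv2.imread('pics/crop1.png',0)[:400,:400]
def big(m,seed):
    n,l=cv2.connectedComponents(m.astype(np.uint8)); return l==l[seed[1],seed[0]]
ms=big(side<85,(103,150)); ms[220:]=0
ct,_=cv2.findContours(ms.astype(np.uint8),0,1); k=max(ct,key=cv2.contourArea); ms=np.zeros_like(side); cv2.fillPoly(ms,[k],1)
mt=big(t<85,(165,235))
ys,xs=np.nonzero(mt); print("top",xs.mean(),ys.mean(),len(xs),cv2.minAreaRect(np.c_[xs,ys].astype(np.float32)))
ys,xs=np.nonzero(ms); print("side",xs.min(),xs.max(),ys.min(),ys.max(),len(xs))
def cost(v):
    c=(v[0],v[1],v[2]); a=sil("side",c,v[3],8,(255,215),50,50); b=sil("top",c,v[3],5,(255,145),80,80)
    iou=lambda p,q:(p&q).sum()/(p|q).sum()
    return -iou(a,ms.astype(np.uint8))-iou(b,mt.astype(np.uint8))
best=min((minimize(cost,(584,-85,96,y0),method='Nelder-Mead',options=dict(initial_simplex=np.array([(584,-85,96,y0)]+[tuple(np.array((584,-85,96,y0))+d) for d in np.diag([4,4,4,.2])]))) for y0 in(1.6,1.8,2.,2.2)),key=lambda r:r.fun)
print(best.x,best.fun)
E
```

```text
top 166.0014534883721 236.25726744186048 688 ((166.46722412109375, 234.13931274414062), (47.078590393066406, 18.46929168701172), 84.80557250976562)
side 45 249 93 204 12166Traceback (most recent call last):
  File "<stdin>", line 15, in <module>
  File "<stdin>", line 15, in <genexpr>
    res = _minimize_neldermead(fun, x0, args, callback, bounds=bounds,
                               **options)
    fxr = func(xr)
    fx = function(np.copy(x), *(wrapper_args + args))
  File "<stdin>", line 12, in cost
  File "fit.py", line 6, in sil
    pts+=[(proj(n,p)[::-1]+.5-np.array(off))*S for p in vcirc(c,ly,17.5,c[2],d)]
           ~~~~^^^^^
  File "h.py", line 15, in proj
    K,P,_=cal(n); q=P[:3,:3].T@(np.array(p)-P[:3,3])*[1,-1,-1]; u=K@q; return (u[:2]/u[2])[::-1]
          ~~~^^^
  File "h.py", line 4, in cal
    c=r.get_calibration(n); return np.array(c["K"]),np.array(c["pose"]),c
ValueError: time passes only in moves, steps and waits
```

```bash
sed -i 's/^def cal(n):/import functools\n@functools.lru_cache\ndef cal(n):/' h.py; python3 - <<'E'
from fit import *
c=cv2.imread('pics/c3.png',0); side=c[:,400:]
t=cv2.imread('pics/crop1.png',0)[:400,:400]
def big(m,seed):
    n,l=cv2.connectedComponents(m.astype(np.uint8)); return l==l[seed[1],seed[0]]
for th in(50,60,70):
    ms=big(side<th,(103,150))
    ct,_=cv2.findContours(ms.astype(np.uint8),0,1); k=max(ct,key=cv2.contourArea); ms=np.zeros_like(side); cv2.fillPoly(ms,[k],1)
    ys,xs=np.nonzero(ms); print("side",th,xs.min(),xs.max(),ys.min(),ys.max(),len(xs))
    if th==60: M=ms
mt=big(t<100,(165,235)).astype(np.uint8)
ys,xs=np.nonzero(mt);print(xs.min(),xs.max(),ys.min(),ys.max())
iou=lambda p,q:(p&q).sum()/(p|q).sum()
def cost(v):
    c=(v[0],v[1],v[2]); a=sil("side",c,v[3],8,(255,215),50,50); b=sil("top",c,v[3],5,(255,145),80,80)
    return -iou(a,M)-iou(b,mt)
for y0 in(1.6,1.8,2.,2.2):
    x0=np.array((584,-85,96,y0)); s=minimize(cost,x0,method='Nelder-Mead',options=dict(initial_simplex=np.vstack([x0]+[x0+d for d in np.diag([4,4,4,.2])])));print(np.round(s.x,2),s.fun)
E
```

```text
side 50 96 201 102 195 3391
side 60 93 204 100 197 4665
side 70 91 208 97 199 8637
154 180 210 259
[581.26 -85.4   93.89   1.65] -1.0098357420505284
[581.15 -84.71  94.04   1.92] -1.0046128330542836
[581.   -84.54  96.02   1.95] -0.9988630783756028
[579.81 -85.26  97.47   1.58] -1.0096874426987257
```

```bash
python3 - <<'E'
from fit import *
c=cv2.imread('pics/c3.png',0); side=c[:,400:]
t=cv2.imread('pics/crop1.png',0)[:400,:400]
def hull(m,seed):
    n,l=cv2.connectedComponents(m.astype(np.uint8)); ys,xs=np.nonzero(l==l[seed[1],seed[0]])
    M=np.zeros(m.shape,np.uint8); cv2.fillPoly(M,[cv2.convexHull(np.c_[xs,ys].astype(np.int32))],1); return M
iou=lambda p,q:(p&q).sum()/(p|q).sum()
for th,tt in((60,90),(70,110)):
  M=hull(side<th,(103,150)); mt=hull(t<tt,(165,235)); 
  def cost(v):
    c=(v[0],v[1],v[2]); a=sil("side",c,v[3],8,(255,215),50,50); b=sil("top",c,v[3],5,(255,145),80,80)
    return -iou(a,M)-iou(b,mt)
  for y0 in(1.6,1.9,2.2):
    x0=np.array((584,-85,96,y0)); s=minimize(cost,x0,method='Nelder-Mead',options=dict(initial_simplex=np.vstack([x0]+[x0+d for d in np.diag([4,4,4,.2])])));print(th,np.round(s.x,2),s.fun)
E
```

```text
60 [580.28 -83.72  94.45   1.8 ] -1.2817230825523296
60 [580.42 -84.74  95.29   2.04] -1.2989559738152747
60 [580.29 -85.19  95.21   2.02] -1.2968678315656632
70 [581.66 -84.27  93.72   1.77] -1.5360560430828811
70 [580.69 -84.31  94.92   1.8 ] -1.5402708990306717
70 [580.99 -84.44  94.     1.79] -1.5417350205586917
```

```bash
python3 - <<'E'
from mv import *
print(r.pinch_z)
for p in((581.7,-85.2,150),(581.7,-85.2,77)): rel(p,-1.23)
E
```

```text
18.700000000000003
turn [0.0006 0.0003 0.0168] shift [-0.0523  0.3305  0.3858] dist 127.67258051343194 deg 3.034502937764123
turn [0.0006 0.0003 0.0168] shift [-0.052   0.33    0.6778] dist 188.9009005450818 deg 3.034502937764123
```

>>> carry_out(series=[[0,0,0.008,-0.025,0.16,0,-0.5],[0,0,0.017,-0.052,0.33,0,-0.5],[0,0,0.017,-0.052,0.33,0.15,-0.5],[0,0,0.017,-0.052,0.33,0.33,-0.5],[0,0,0.017,-0.052,0.33,0.386,-0.5],[0,0,0.017,-0.052,0.33,0.386,-0.5]])

```text
clock: 9.43
eef_pos: [582.2, -85.2, 150.1]
tcp_rot: [3.139, 0.001, -1.23]
contact_force: [-0.1, -1.2, 0.2]
opening: 0.747
grasp_force: 0.0
```

```bash
python3 - <<'E'
from mv import *
save("side",'s4.png',(195,265,235,325),7); s=r.sense()
q=s["eef_pos"]
print(q,s["tcp_rot"],s["opening"]); rel((581.7,-85.2,77),-1.23)
print(proj("side",(581.7,-85.2,96)))
E
```

```text
[583.18873986 -85.40365717 151.44753723] [ 3.14114705e+00  2.20545545e-04 -1.23022500e+00] 0.7491447492620215
turn [ 0.0001  0.0001 -0.0001] shift [-0.0027  0.0052  0.2978] dist 74.46269953141484 deg 0.0312669802900155
[232.84201933 273.64195381]
```

View pics/s4.png

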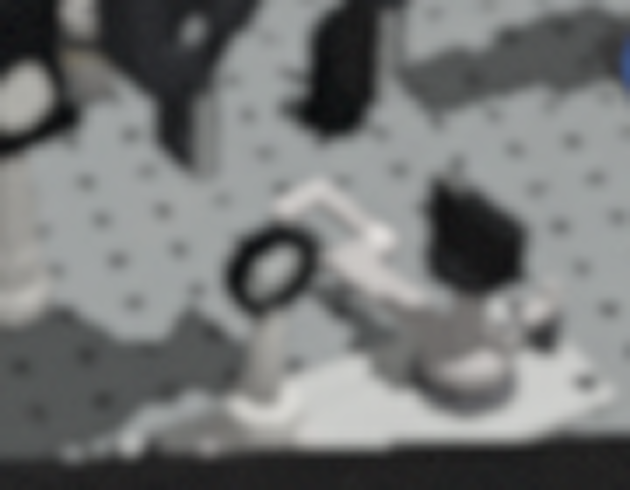

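The lens ring is at (272,268) in the crop, i.e. (273.4,233). The prediction was (273.6,232.8), so they agree, and the fork is clear. I'll descend.

>>> carry_out(series=[[0,0,0,-0.003,0.004,0.1,-0.5],[0,0,0,-0.003,0.004,0.18,-0.5],[0,0,0,-0.003,0.004,0.2,-0.5]])

```text
clock: 9.85
eef_pos: [582.2, -85.0, 101.7]
tcp_rot: [-3.141, -0.0, -1.23]
contact_force: [-0.5, 0.3, -0.0]
opening: 0.753
grasp_force: 0.0
```

>>> carry_out(series=[[0,0,0,0,0,0.06,-0.5],[0,0,0,0,0,0.098,-0.5],[0,0,0,0,0,0.098,-0.4],[0,0,0,0,0,0.098,-0.3],[0,0,0,0,0,0.098,-0.2],[0,0,0,0,0,0.098,-0.1]], force=25)

```text
clock: 10.6
eef_pos: [581.9, -85.1, 77.1]
tcp_rot: [-3.141, -0.0, -1.23]
contact_force: [-0.3, -0.1, -0.2]
opening: 0.551
grasp_force: 0.0
```

```bash
python3 - <<'E'
from mv import *
save("side",'s5.png',(195,265,235,325),7); s=r.sense()
print(s["eef_pos"],s["tcp_rot"],s["opening"],s["contact_force"])
E
```

```text
[581.91574841 -85.05785136  77.06241807] [-3.14114383e+00 -2.41516488e-04 -1.23027558e+00] 0.5524600962111399 [ 0.20513334  0.41202974 -0.09131235]
```

View pics/s5.png

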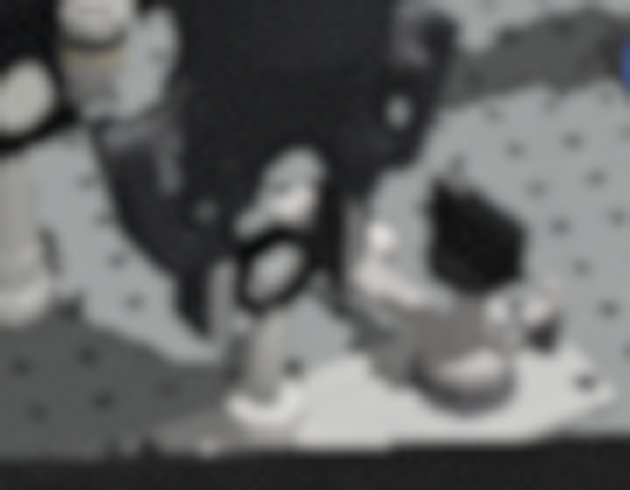

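The ring at (275,268) is between the fingertips at (205,325) and (335,275). I'll close slowly.

>>> carry_out(series=[[0,0,0,0,0,0,0.0],[0,0,0,0,0,0,0.07],[0,0,0,0,0,0,0.13],[0,0,0,0,0,0,0.18],[0,0,0,0,0,0,0.25],[0,0,0,0,0,0,0.4],[0,0,0,0,0,0,1],[0,0,0,0,0,0,1]], force=30)

```text
clock: 11.65
eef_pos: [581.8, -85.1, 76.9]
tcp_rot: [-3.141, -0.0, -1.23]
contact_force: [-1.1, -0.0, 4.6]
opening: 0.396
grasp_force: 29.9
```

```bash
python3 - <<'E'
from mv import *
s=r.sense()
print(s["eef_pos"],s["tcp_rot"],s["opening"],s["contact_force"],s["wrist_torque"])
E
```

```text
[581.82456039 -85.06163354  76.94825772] [-3.14137952e+00 -1.16768516e-04 -1.23028254e+00] 0.3959963959494769 [-1.13220853 -0.00743837  4.59578948] [-0.05450642  0.2540427   0.0067131 ]
```

>>> carry_out(series=[[0,0,0,0,0,0,1],[0,0,0,0,0,-0.03,1],[0,0,0,0,0,-0.08,1],[0,0,0,0,0,-0.16,1],[0,0,0,0,0,-0.25,1],[0,0,0,0,0,-0.34,1],[0,0,0,0,0,-0.4,1],[0,0,0,0,0,-0.4,1]], force=50)

```text
clock: 12.65
eef_pos: [582.5, -85.1, 178.1]
tcp_rot: [-3.139, -0.001, -1.23]
contact_force: [-0.8, -0.2, -1.6]
opening: 0.388
grasp_force: 49.7
```

```bash
cat > camfit.py <<'E'
from fit import *
# fit barrel (dark cylinder r19.5, L) in saved pre-motion crops: crop1 top-right (top cam) and crop from side1
t=cv2.imread('pics/crop1.png',0)[:400,400:]
s=cv2.imread('pics/crop1.png',0)[400:,400:600]
def comp(m,seed):
    n,l=cv2.connectedComponents(m.astype(np.uint8)); return l==l[seed[1],seed[0]]
E
python3 - <<'E'
from camfit import *
for th in(60,75,90):
    m=comp(t<th,(128,200)); ys,xs=np.nonzero(m); print(th,len(xs),xs.min(),xs.max(),ys.min(),ys.max())
    for row in(170,190,210,225,235): 
        x=np.nonzero(m[row])[0]; print(row,x.min() if len(x) else 0,x.max() if len(x) else 0,end=' | ')
    m=comp(s<th,(112,72)); ys,xs=np.nonzero(m); print('S',len(xs),xs.min(),xs.max(),ys.min(),ys.max())
from mv import *
q=r.sense();print(q["eef_pos"],q["opening"],q["contact_force"])
rel((666,69,171),-0.03)
E
```

```text
60 3890 91 162 163 242
170 98 150 | 190 93 156 | 210 96 159 | 225 94 161 | 235 98 108 | S 626 96 128 59 86
75 5703 85 173 158 247
170 90 172 | 190 90 160 | 210 93 163 | 225 89 165 | 235 94 156 | S 766 93 129 58 87
90 17061 28 176 155 399
170 85 176 | 190 87 163 | 210 90 167 | 225 79 169 | 235 44 165 | S 1202 89 130 33 88
[582.4722651  -85.13664236 178.11105863] 0.38784623545876423 [-0.84793672 -0.15985041 -1.58106361]
turn [-0.0004 -0.0007 -0.3821] shift [-0.4696 -0.5208  0.029 ] dist 175.45812654119834 deg 68.76970464663867
```

```bash
python3 - <<'E'
from camfit import *
f=lambda x,y,z:onz("top",(80+y/5-.5,205+x/5-.5),z)
for x,y,z in((105,42,213),(114,132,213),(125,190,190),(127.7,210,190),(127.3,225,190)):print(f(x,y,z))
# axis direction fit by IoU over both views, barrel only
M1=comp(t<75,(128,200)); M1[:170]=0; M2=comp(s<75,(112,72))
M1=cv2.morphologyEx(M1.astype(np.uint8),2,np.ones((9,9)));M2=cv2.morphologyEx(M2.astype(np.uint8),2,np.ones((3,3)))
def cyl(n,c,yaw,L,S,off,w,h):
    p=[]
    for d in(0,L): p+=[(proj(n,q)[::-1]+.5-np.array(off))*S for q in vcirc(c,yaw,19.5,c[2],d)]
    m=np.zeros((h*S,w*S),np.uint8); cv2.fillPoly(m,[np.int32(cv2.convexHull(np.float32(p)))],1);return m
iou=lambda p,q:(p&q).sum()/(p|q).sum()
def cost(v):
    a=cyl("top",v[:3],v[3],v[4],5,(205,80),80,80); a[:170]=0
    return -iou(a,M1)-iou(cyl("side",v[:3],v[3],v[4],2,(270,120),100,100),M2)
for y0 in(0,.1):
    x0=np.array((756,73,190,y0,38.]); 
E
sed -i 's/x/x/' camfit.py; python3 - <<'E'
from camfit import *
M1=comp(t<75,(128,200)); M1[:170]=0; M2=comp(s<75,(112,72))
M1=cv2.morphologyEx(M1.astype(np.uint8),2,np.ones((9,9)));M2=cv2.morphologyEx(M2.astype(np.uint8),2,np.ones((3,3)))
def cyl(n,c,yaw,L,S,off,w,h):
    p=[]
    for d in(0,L): p+=[(proj(n,q)[::-1]+.5-np.array(off))*S for q in vcirc(c,yaw,19.5,c[2],d)]
    m=np.zeros((h*S,w*S),np.uint8); cv2.fillPoly(m,[np.int32(cv2.convexHull(np.float32(p)))],1);return m
iou=lambda p,q:(p&q).sum()/(p|q).sum()
def cost(v):
    a=cyl("top",v[:3],v[3],v[4],5,(205,80),80,80); a[:170]=0
    return -iou(a,M1)-iou(cyl("side",v[:3],v[3],v[4],2,(270,120),100,100),M2)
for y0 in(0,.1):
    x0=np.array((756,73,190,y0,38.)); o=minimize(cost,x0,method='Nelder-Mead',options=dict(initial_simplex=np.vstack([x0]+[x0+d for d in np.diag([4,4,4,.1,5])])));print(np.round(o.x,2),o.fun)
f=lambda x,y,z:np.round(onz("top",(80+y/5-.5,205+x/5-.5),z),1)
for x,y,z in((105,42,213),(114,132,213),(125,190,190),(127.7,210,190),(127.3,225,190)):print(f(x,y,z))
E
```

```text
[7.5483e+02 7.1470e+01 1.9087e+02 1.2000e-01 2.7570e+01] -1.6965623244952854
[7.5472e+02 7.2140e+01 1.9144e+02 8.0000e-02 2.8770e+01] -1.7031621414778284
[854.9  82.7 213. ]
[802.7  78.3 213. ]
[778.   74.4 190. ]
[766.4  73.  190. ]
[757.8  73.3 190. ]  File "<stdin>", line 16
    x0=np.array((756,73,190,y0,38.]); 
                                  ^
SyntaxError: closing parenthesis ']' does not match opening parenthesis '('
```

```bash
python3 - <<'E'
from mv import *
rel((665.4,64.2,171.3),0.09)
E
```

```text
turn [-3.000e-04 -8.000e-04 -4.203e-01] shift [-0.4523 -0.5121  0.0278] dist 170.95272003002106 deg 75.64518349646147
```

>>> carry_out(series=[[0,0,-0.05,-0.04,-0.05,0,1],[0,0,-0.1,-0.1,-0.12,0,1],[0,0,-0.15,-0.17,-0.2,0,1],[0,0,-0.2,-0.24,-0.28,0,1],[0,0,-0.25,-0.31,-0.36,0,1],[0,0,-0.3,-0.38,-0.43,0.01,1],[0,0,-0.35,-0.43,-0.49,0.02,1],[0,0,-0.39,-0.452,-0.512,0.028,1]])

```text
clock: 13.65
eef_pos: [664.4, 65.2, 168.3]
tcp_rot: [-3.142, 0.002, 0.0]
contact_force: [-1.0, 0.3, -1.0]
opening: 0.386
grasp_force: 49.8
```

```bash
python3 - <<'E'
from mv import *
rel((665.4,64.2,171.3),0.09)
E
```

```text
turn [-0.      0.0005 -0.0285] shift [ 0.0038  0.0042 -0.012 ] dist 3.3258924648784185 deg 5.135856297975577
```

>>> carry_out(series=[[0,0,-0.029,0,0,0,1],[0,0,-0.029,0,0,0,1],[0,0,-0.029,0,0,0,1],[0,0,-0.029,0,0,0,1]])

```text
clock: 14.15
eef_pos: [664.5, 64.1, 169.6]
tcp_rot: [-3.142, 0.0, 0.085]
contact_force: [0.2, 0.2, -0.2]
opening: 0.385
grasp_force: 49.8
```

```bash
python3 - <<'E'
from mv import *
q=r.sense();print(q["eef_pos"],q["tcp_rot"],q["contact_force"])
a=r.grab_frame("top")[:,:,::-1]; b=r.grab_frame("side")[:,:,::-1]
z=lambda im,y,x,h,w,s:cv2.resize(im[y:y+h,x:x+w],None,fx=s,fy=s,interpolation=cv2.INTER_CUBIC)
c=np.zeros((600,800,3),np.uint8);c[:,:350]=z(a,80,200,120,70,5);c[:450,350:]=z(b,120,270,75,75,6);cv2.imwrite('pics/c6.png',c)
E
```

```text
[664.51998061  64.07263237 169.59834363] [-3.14158561e+00  2.51304156e-04  8.46805579e-02] [ 0.19696137  0.16321949 -0.24027846]
```

View pics/c6.png

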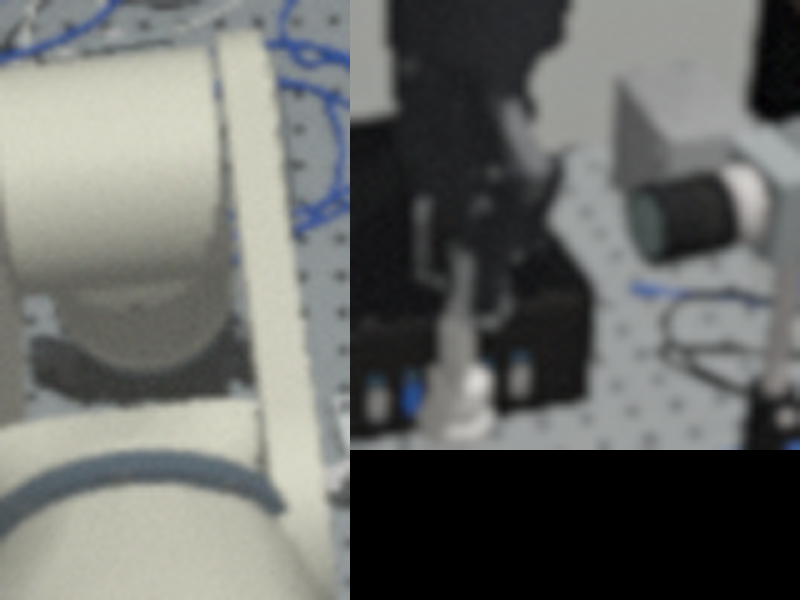

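```bash
python3 - <<'E'
from ov import *
np.set_printoptions(suppress=True,precision=1)
F=lambda x,y:(120+y/6-.5,270+(x-350)/6-.5)
print("camfront z190",onz("side",F(648,229),190), "pred px",proj("side",(755,72.3,190)),F(648,229))
inv=lambda rc:(350+(rc[1]+.5-270)*6,(rc[0]+.5-120)*6)
for n,p in(("lens",(664.6,64.1,188.5)),("foot",(664.6,64.1,100.3)),("front",(755,72.3,190))):print(n,inv(proj("side",p)))
# foreground ellipse of front face under candidate yaw / pos on a fresh picture
b=r.grab_frame("side")[:,:,::-1]; S=10;off=(310,135)
z=[]
for cy,c in((.09,(755,72.3,190)),(.05,(753,72.5,190)),(.12,(753,72.5,190))):
    im=cv2.resize(b[135:175,310:350],None,fx=S,fy=S,interpolation=cv2.INTER_CUBIC)
    for d in(0,35): draw(im,"side",S,off,vcirc(c,cy,19.5,190,d),(0,255,255))
    z.append(im[:,:266] if 0 else im)
im=cv2.resize(b[190:250,235:355],None,fx=6.6,fy=6.6,interpolation=cv2.INTER_CUBIC)
L=cv2.resize(b[130:200,265:325],None,fx=5.7,fy=5.7,interpolation=cv2.INTER_CUBIC); 
draw(L,"side",5.7,(265,130),vcirc((664.6,64.1),.085,15.8,100.5),(0,0,0))
draw(L,"side",5.7,(265,130),circ((664.6,64.1),15.8,100.5),(0,0,255)); draw(L,"side",5.7,(265,130),[(664.6,64.1,100.5),(664.6,64.1,188)],(0,0,255))
out=np.zeros((600,800,3),np.uint8); out[:400,:400]=z[0]; out[:399,400:742]=L
out[400:600,:400]=cv2.resize(z[1],(200,200)).repeat(1,0) if 0 else 0
out[400:,:200]=cv2.resize(z[1],(200,200)); out[400:,200:400]=cv2.resize(z[2],(200,200))
cv2.imwrite('pics/c7.png',out)
E
```

```text
camfront z190 [749.6  68.  190. ] pred px [156.6 320.5] (157.66666666666666, 319.1666666666667)
lens (np.float64(465.55339293733823), np.float64(261.8031080906999))
foot (np.float64(455.6881797662029), np.float64(430.1723660997963))
front (np.float64(655.8744833830782), np.float64(222.50497295592265))
```

View pics/c7.png

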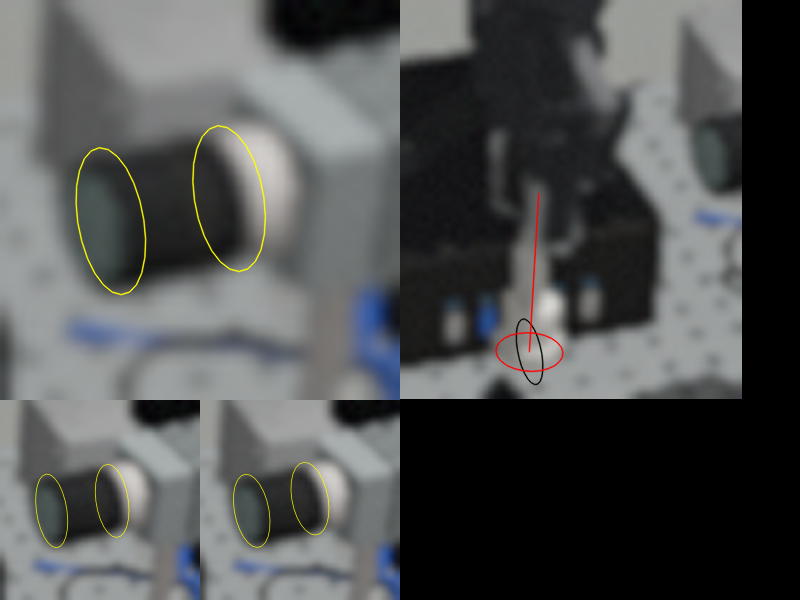

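The lens hangs upright, with the post parallel to the camera stand's post. The barrel front in the side view fits (753,72.5). I'll refine the camera's yaw and the offset numerically from edges.

```bash
cat > e.py <<'E'
from ov import *
np.set_printoptions(suppress=True,precision=2)
img=cv2.GaussianBlur(cv2.imread('pics/crop1.png',0)[:400,400:].astype(np.float32),(0,0),2)
gx=cv2.Sobel(img,cv2.CV_32F,1,0)
f=lambda x,y,z:onz("top",(80+y/5-.5,205+x/5-.5),z)[:2]
def edge(rows,x0,x1,z,sgn,name):   # x0->x1: expected column at the first and last row
    P=[]
    for i,y in enumerate(rows):
        xc=x0+(x1-x0)*i/(len(rows)-1); a=int(xc)-9; g=sgn*gx[y,a:a+19]; P.append((a+g.argmax(),y,g.max()))
    P=np.array(P); k=np.polyfit(P[:,1],P[:,0],1)
    for _ in range(3):
        e=P[:,0]-np.polyval(k,P[:,1]); m=abs(e)<2.5; k=np.polyfit(P[m,1],P[m,0],1)
    A,B=[f(np.polyval(k,y),y,z) for y in(rows[0],rows[-1])]; d=A-B
    print(name,"in",m.sum(),len(m),"yaw",np.arctan2(d[1],d[0]),A,B, "g",P[:,2].mean())
    return A,B
b=list(range(58,125,3)); q=list(range(175,232,3))
for s in(-1,1):
    edge(b,64,71,213,s,"bodyL%d"%s); edge(b,149,155,213,s,"bodyR%d"%s)
edge(q,88,92,190,-1,"barL"); edge(q,155,164,190,1,"barR")
# side: barrel now
s=r.grab_frame("side")[:,:,::-1]; cv2.imwrite('pics/side_now.png',s)
S=8;off=(310,135)
z=cv2.cvtColor(cv2.resize(s[135:175,310:350],None,fx=S,fy=S,interpolation=cv2.INTER_CUBIC),6)
for th in(70,85,100):
    n,l=cv2.connectedComponents((z<th).astype(np.uint8)); m=l==l[160,120]; ys,xs=np.nonzero(m); print(th,m.sum(),xs.min(),xs.max(),ys.min(),ys.max())
E
python3 e.py
```

```text
bodyL-1 in 23 23 yaw 0.07864317274282101 [846.24 107.64] [808.01 104.63] g 17.603188556173574
bodyR-1 in 18 23 yaw 0.17403593007625615 [845.09  62.92] [806.77  56.18] g 22.59299203623896
bodyL1 in 21 23 yaw 0.05806753055675 [846.08 101.34] [807.87  99.12] g 16.11571635370669
bodyR1 in 18 23 yaw 0.11018794177573044 [844.92  56.  ] [806.65  51.77] g 13.644284455672555
barL in 19 19 yaw 0.08837013831068406 [787.26  94.42] [755.94  91.64] g 35.694005263479134
barR in 19 19 yaw 0.1422612628971375 [786.27  56.24] [754.92  51.75] g 30.17983727706106
70 11102 56 197 113 230
85 15024 42 201 46 232
100 21035 33 205 5 235
```

```bash
python3 - <<'E'
from ov import *
s=cv2.imread('pics/side_now.png',0)
q=r.sense(); p=q["eef_pos"]; print(p,q["tcp_rot"])
for z in(160,150,140,130,120,112):
    pr=proj("side",(p[0],p[1],z)); row=int(round(pr[0])); c0=int(pr[1])-9
    print(z,np.round(pr,1),s[row,c0:c0+19])
E
```

```text
[664.6348324   64.12490472 169.85181256] [-3.14158768e+00 -1.12134183e-04  8.55251302e-02]
160 [172.5 288.2] [ 25  27  24  24  28  30  58  90 108 106  93  72  58  64  72  73  71  59
  39]
150 [175.7 288. ] [ 30  26  28  25  29  61 100 120 125 129 131 107  65  31  27  30  23  24
  24]
140 [178.9 287.8] [ 27  27  27  24  26  30  63  97 117 124 130 130 110  73  42  32  27  26
  35]
130 [182.  287.7] [ 35  51  56  49  63  97 116 118 116 120 133 162 191 197 171 117  57  35
  66]
120 [185.1 287.5] [ 36  60  70  63  68  98 121 128 129 133 153 177 189 182 156 109  57  30
  56]
112 [187.6 287.3] [ 34  51  72  95 109 117 122 125 131 140 149 152 157 165 167 139  85  44
  51]
```

```bash
python3 - <<'E'
from mv import *
rel((664.2,62.4,171.0),0.105)
E
```

```text
turn [-0.     -0.     -0.0062] shift [-0.0023  0.0067 -0.0046] dist 2.117241104521471 deg 1.1158463644858507
```

>>> carry_out(series=[[0,0,-0.003,-0.001,0.003,-0.002,1],[0,0,-0.006,-0.002,0.007,-0.005,1],[0,0,-0.006,-0.002,0.007,-0.005,1],[0,0,-0.006,-0.002,0.007,-0.005,1],[0,0,-0.006,-0.002,0.007,-0.005,1],[0,0,-0.006,-0.002,0.007,-0.005,1]])

```text
clock: 15.1
eef_pos: [664.3, 62.4, 171.0]
tcp_rot: [-3.142, 0.0, 0.105]
contact_force: [0.2, 0.4, -0.8]
opening: 0.388
grasp_force: 49.8
```

```bash
python3 - <<'E'
from rig import r
s=r.sense();print(s["eef_pos"],s["tcp_rot"],s["opening"],s["grasp_force"],abs(s["qvel"]).max())
print(r.sign_off())
E
```

```text
[664.28364463  62.42341701 171.01494111] [-3.14157884e+00  4.92157786e-05  1.04833305e-01] 0.38805030975156707 49.78994576667901 0.0016080370926102358
the job is handed in; nothing more can be done
None
```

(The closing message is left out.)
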